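Raise the kitchen timer on its telescoping stand

TASK

Stand the kitchen timer upright in the small ledge of the telescoping stand, its display facing the side of the stand where the red button is, and let go of it. Then press the red release button so that the post pops up to its first stop, take the post by its black knob and pull it up to its second stop, as far as it will go, so that the timer can be read over the pots. Keep holding the knob with the post fully up, the timer still standing in its ledge, until I have tightened the clamp: the program finishes while holding. Leave the pepper mill, the small empty bowl and the measuring cup where they are.

Things in the scene. Friction and masses are not known exactly. Their poses are not given: they have to be found in the camera images.
- timer: White kitchen timer, an upright block 32 mm thick (x), 66 mm wide (y), 62 mm high (z), 0.09 kg (varies by 30 %), standing loose on the worktop. Origin: centre of its underside; z up; its display and buttons are on the -x face.
- timer_display (a point): The middle of the timer's display face: 16 mm in -x and 31 mm up from the timer's origin.
- stand: Telescoping bench stand, fixed to the worktop (place and yaw vary). Origin: on the worktop, on the axis of the upright post. Steel foot plate 5 mm thick from x = -128 to +62 mm, y = -63 to +153 mm; on it a grey lock housing 78 mm wide (y), 24 mm high, x = -121 to +44 mm, the red button on its -x end. Knob on the post axis, ledge 105 mm to +y of it.
- post (a joint): Height of the post in m: 0 = locked down; 0.030 = first stop (a spring raises it there once unlocked); 0.100 = second stop, fully up, a firm end stop. Ledge and knob ride on it. While locked, pulling does nothing. Above the first stop only the hand carries it: about 3 to 5 N, plus 45 N per m/s; let go, it sinks back to the first stop.
- ledge_floor (a point): Centre of the floor of the ledge, a rimmed steel tray on the post's +y side, 149 mm above the worktop when the post is down. Inside 40 mm (x) by 80 mm (y); rim 5.5 mm high, 3 mm thick all round: the timer has 4 mm of play each way in x, 7 mm in y. Axes as the stand's.
- knob_grip (a point): Middle of the round black knob on the post axis, 193 mm above the worktop when the post is down. Knob 30 mm in diameter, 17 mm below to 17 mm above this point, on a stem 12 mm thick; grip it across from above. The timer in the ledge stands 72 mm to +y of it and reaches 18 mm above this point.
- release_button (a joint): The red release button: 0 = up, 0.11 rad = fully down (9 mm at the cap). It is a rocking button with a return spring. It unlocks the post at about 0.05 rad (4 mm, about 2.5 N); fully down takes about 3.5 N, then it is firm. Keep it down for about half a second while the post rises; it need not be held after that.
- button_top (a point): Centre of the top of the red button cap, 27 mm in diameter, 95 mm to -x of the post axis, 38 mm above the worktop. Press straight down.
- pepper_mill: Wooden pepper mill, 58 mm in diameter, 170 mm high, origin at the centre of its underside. Bystander, leave alone.
- prep_bowl_4: Small empty steel bowl, 108 mm in diameter, 37 mm high, beside the pepper mill. Origin at the centre of its underside. Bystander, leave alone.
- measure_cup: Steel measuring cup, 86 mm across, 114 mm with its handle, 76 mm high, origin at the centre of its underside. Bystander, leave alone.
- clamp (a point): On the post axis, 122 mm up, middle of the black clamp collar (radius 20 mm) at the top of the stand's outer tube (136 mm high); its star knob points to +x, out to 46 mm. The clamp is open and stays so. Lower down a grey boss (radius 31 mm, 74 mm high) surrounds the tube.

How it is judged:
By the outcome, as a careful person would: the job done as asked, in the order asked, and still so for the second after the job is handed in, while the arm keeps its last pose, push and grip.
It also fails if it takes over 72 s, if anything falls off the work surface, if the arm or the gripper's body presses on something with over 40 N, if the wrist force passes 120 N, or if a joint passes its speed limit or range.

ROBOT

A 6-joint arm with a two-finger parallel gripper is mounted at the origin on a cart in front of the work surface, level with it; the furniture and walls round the work are solid. World frame = base frame: x ahead of the robot, y to its left, z up, the work surface at z = 0. Lengths are in mm, angles in rad, forces in N, time in s.
With the tool pointing down it reaches from about 275 to 1000 mm from the base axis. Payload 8.4 kg.
Tool frame: the origin (TCP) lies between the finger pads, 19 mm behind the fingertips; this is the grasp point; z points along the fingers, y is the line along which they close (so a half turn about z gives the same grasp; the last joint's range is limited). The gripper opens to 85 mm and grips with 20 to 120 N. Pads are 22 mm wide; open, the fingers measure 114 mm over their backs; the gripper's body (76 mm by 85 mm) begins 54 mm behind the grasp point. The pads swing forward as they close: fully open they stand 13 mm farther back than shut.
Start: joints at [1.122, 0.353, 1.633, -0, 1.155, -0.002], TCP at [270.05, 563.65, 249.981] pointing down, gripper open.
Joint ranges: [-2.63, 2.63], [-0.92, 2.1], [0.06, 2.66], [-1.3, 4.44], [0, 2.69], [-3.02, 3.02]. Speed limits (rad/s): [2.22, 2.22, 2.79, 3.14, 3.14, 3.14].

INTERFACE

Orientations are given as [roll, pitch, yaw] about the fixed x, y, z axes, in that order (R = Rz(yaw) Ry(pitch) Rx(roll)).
In Python, from rig import r gives the robot as it stands.
- The arm moves only by the shell command python3 steer.py 'ROWS' [FORCE]. ROWS is rows parted by semicolons, their numbers by spaces, 1 to 5 of them, each of 7 numbers: a rotation vector rx, ry, rz in rad, then dx, dy, dz in mm, then the opening from 0.0 (shut) to 1.0 (fully open); each row shifts and turns the commanded pose from where the row before left it, along the tool's axes as they then stand; what a row does not reach is not made up. A row lasts 1/12 s, in which the tool goes at most 41.7 mm and 0.125 rad, less where a joint would pass 70% of its speed; a pose out of reach is approached as far as the arm can. The fingers move at their own pace and stop on an object; FORCE is the grip in N (left out, the last holds). Time passes only in rows, so rows that do not move let the fingers close. It prints the time, the measured TCP pose, the force, the opening and the grip force at its end.
- r.sense(): the state, without advancing time (a new reading comes with each control period).
- r.grab_frame(name): name is "side" or "top" or "wrist"; returns the picture (480x640x3 uint8, red, green, blue); there is no depth.
- r.camera_params(name): a dict with "fx", "fy", "cx", "cy" (pixels), "rvec" (rotation vector, rad) and "tvec" (3), from world to camera coordinates, as OpenCV has them. Camera axes: x right, y down, z forward; pixel columns grow to the right and rows downward; lengths in mm; the calibration is good to about 2 mm. A picture is of the moment at which its call begins: read the wrist's pose just before it. camera_params takes no time and is no camera call; for the wrist camera it gives the pose at the moment of the call.
- r.sign_off(): hands the job in; it is judged then, once.
The state is a dict: "clock": time; "qpos": joint angles; "qvel": joint speeds; "joint_efforts": joint torques, N m; "eef_pos": TCP position; "tcp_rot": TCP orientation; "contact_force": force on the tool from outside, world axes, zero at the start; "wrist_torque": the same for the moment, N m; "opening": opening from 0.0 (shut) to 1.0 (fully open); "grasp_force": force on a finger pad.
Only numpy, scipy, OpenCV 4.12 (cv2) and the standard library are available. Lean on these libraries where they do the work, as an engineer would, in place of code of your own. Each camera call takes 0.05 s, during which the arm holds its last target. There are 200 camera calls.

## Working session

There is one attempt and no reset: what is moved stays moved. The work goes in short steps, Python scripts to look and compute and a shell command to move; the robot and the scene stay as the last step left them, time stands still between calls to the robot, and variables do not carry over. Pictures are saved under pics/ and viewed, at most 10 in all, crops included, and the job is handed in when it is done.

```bash
ls; mkdir -p pics; python3 - <<'E'
from rig import r
import cv2
s=r.sense();print({k:s[k] for k in('clock','eef_pos','tcp_rot','opening','contact_force')})
for n in('side','top'):
    p=r.camera_params(n);print(n,p)
    cv2.imwrite(f'pics/{n}0.png',r.grab_frame(n)[:,:,::-1])
E
```

```text
pics
rig.py
steer.py
{'clock': 0.0, 'eef_pos': array([269.86326614, 563.24355592, 249.26864234]), 'tcp_rot': array([-3.14022514e+00, -2.16802718e-06,  2.69478049e+00]), 'opening': 1.0017756879288602, 'contact_force': array([ 0.03770106,  0.03792319, -0.85212539])}
side {'fx': 470.01860146347127, 'fy': 470.01860146347127, 'cx': 321.98188059584544, 'cy': 235.2752371594943, 'rvec': array([ 1.90420652,  0.01167175, -0.02757063]), 'tvec': array([-561.51141909,  171.62799228, 1036.50593383])}
top {'fx': 606.6873070641435, 'fy': 606.6873070641435, 'cx': 319.0472239563991, 'cy': 237.18601108140757, 'rvec': array([ 2.11859324, -2.10762765,  0.218713  ]), 'tvec': array([  84.00929898,  563.72926724, 1442.03980362])}
```

View pics/side0.png

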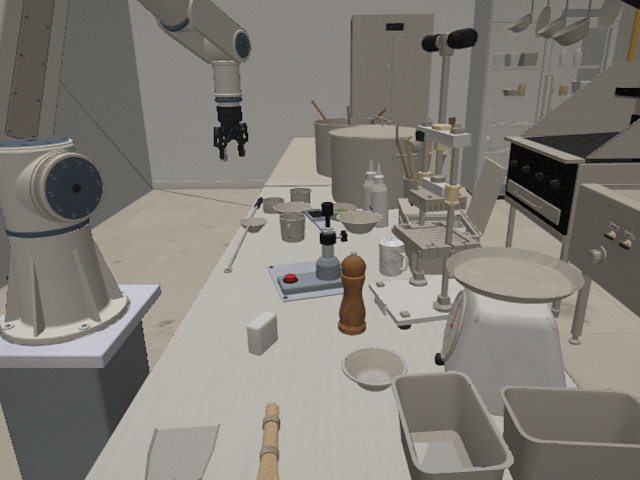

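View pics/top0.png

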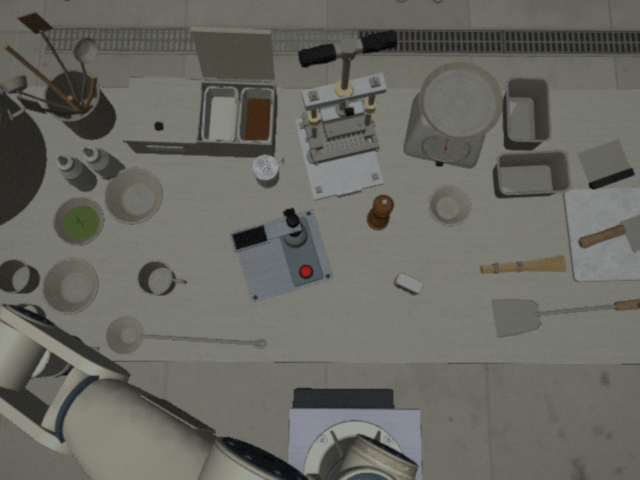

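The side view shows the timer at about (262,333), the red button at (290,279) and the knob at (327,210). In the top view the timer is near (408,284), the button at (306,271), the knob near (291,214) and the ledge near (250,236).

```bash
cat > h.py <<'E'
import numpy as np, cv2
from scipy.spatial.transform import Rotation as R
def cam(p):
    return np.array([[p['fx'],0,p['cx']],[0,p['fy'],p['cy']],[0,0,1.]]),cv2.Rodrigues(p['rvec'])[0],np.array(p['tvec'])
def ray(p,uv):
    K,Rm,t=cam(p); return -Rm.T@t, Rm.T@np.linalg.inv(K)@np.array([*uv,1.])
def plane(p,uv,z):
    c,d=ray(p,uv); return c+d*(z-c[2])/d[2]
def tri(obs):
    A=[];b=[]
    for p,uv in obs:
        c,d=ray(p,uv); d=d/np.linalg.norm(d); M=np.eye(3)-np.outer(d,d); A.append(M); b.append(M@c)
    return np.linalg.lstsq(np.vstack(A),np.hstack(b),rcond=None)[0]
def proj(p,P):
    K,Rm,t=cam(p); return cv2.projectPoints(np.atleast_2d(np.float64(P)),Rm,t,K,None)[0][:,0]
def tool(s,target,yaw=None):
    "displacement to world target in tool axes"
    Rt=R.from_euler('xyz',s['tcp_rot']); return Rt.inv().apply(np.array(target)-s['eef_pos'])
E
python3 - <<'E'
from rig import r
from h import *
T,S,W=[r.camera_params(n) for n in('top','side','wrist')]
np.set_printoptions(precision=1,suppress=True)
print('button',tri([(T,(306,271)),(S,(290,278))]),plane(T,(306,271),38))
print('knob',tri([(T,(290,213)),(S,(327,205))]))
print('timer',plane(T,(409,281),62),plane(S,(262,352),0))
c,d=ray(W,(320,240)); s=r.sense(); Rt=R.from_euler('xyz',s['tcp_rot'])
print('wrist cam in tool',Rt.inv().apply(c-s['eef_pos']),Rt.inv().apply(d),Rt.as_matrix(),W['fx'])
for n,u in(('top',(slice(150,320),slice(215,445))),): 
    pass
t=cv2.imread('pics/top0.png')
a=cv2.resize(t[200:310,225:335],None,fx=5,fy=5,interpolation=cv2.INTER_CUBIC); b=cv2.resize(t[255:310,380:435],None,fx=4,fy=4,interpolation=cv2.INTER_CUBIC)
b=cv2.copyMakeBorder(b,0,a.shape[0]-b.shape[0],0,0,cv2.BORDER_CONSTANT); cv2.imwrite('pics/c1.png',np.hstack([a,b]))
E
```

```text
button [482.9 119.   29.2] [481.7 118.8  38. ]
knob [580.3 151.8 202.8]
timer [ 454.9 -132.2   62. ] [ 452.5 -152.1    0. ]
wrist cam in tool [  64.5    0.3 -123.4] [-0.2 -0.   1. ] [[-0.9  0.4 -0. ]
 [ 0.4  0.9 -0. ]
 [ 0.  -0.  -1. ]] 391.42294072916843
```

View pics/c1.png

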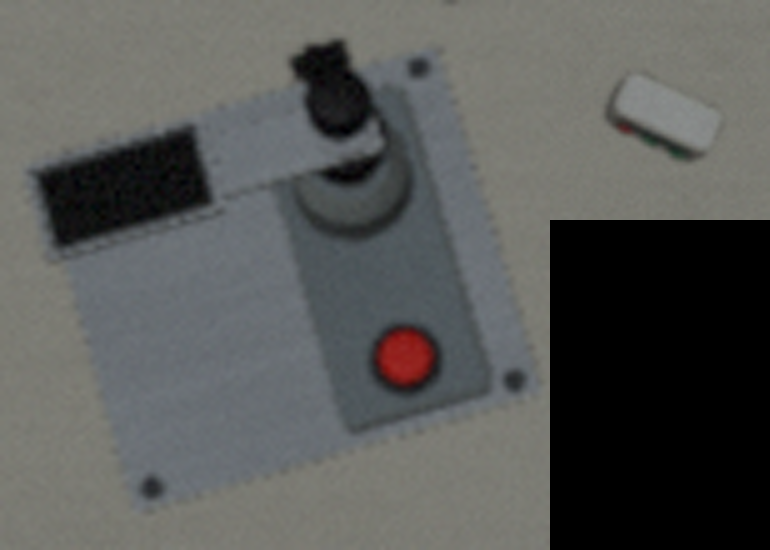

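The crop shows the knob top at crop pixel (338,102), the ledge interior centred near (125,187), the button at (405,357), and the timer's buttons facing the robot. The timer therefore needs about +0.65 rad of yaw. I'll view the stand with the wrist camera on the way over.

```bash
python3 steer.py '0 0 0.12 0 0 -10 1;0 0 0.12 0 0 -10 1;0 0 0.12 0 0 -10 1;0 0 0.12 0 0 -10 1;0 0 0.12 0 0 -10 1'; python3 steer.py '0 0 0.12 0 0 -10 1;0 0 0.12 0 0 -10 1;0 0 0 -38 12 0 1;0 0 0 -38 12 0 1;0 0 0 -38 12 0 1'; python3 steer.py '0 0 0 -38 12 0 1;0 0 0 -38 12 0 1;0 0 0 -38 12 0 1;0 0 0 -38 12 0 1;0 0 0 -38 12 0 1'
python3 steer.py '0 0 0 -38 12 0 1;0 0 0 -38 12 0 1;0 0 0 -38 12 0 1;0 0 0 -38 12 0 1;0 0 0 -38 12 0 1'; python3 steer.py '0 0 0 -38 12 0 1;0 0 0 -38 12 0 1;0 0 0 0 0 0 1;0 0 0 0 0 0 1;0 0 0 0 0 0 1'
python3 - <<'E'
from rig import r
import cv2,pickle
p=r.camera_params('wrist');cv2.imwrite('pics/w1.png',r.grab_frame('wrist')[:,:,::-1]);pickle.dump(p,open('w1.p','wb'))
print(r.sense()['eef_pos'],r.sense()['tcp_rot'])
E
```

```text
clock: 0.52
eef_pos: [269.9, 563.4, 300.0]
tcp_rot: [-3.141, 0.0, 2.089]
contact_force: [-0.0, 0.0, 0.3]
opening: 1.002
grasp_force: 0.0
clock: 0.93
eef_pos: [336.7, 463.3, 319.6]
tcp_rot: [-3.141, 0.0, 1.857]
contact_force: [1.2, -0.8, -0.8]
opening: 1.002
grasp_force: 0.0
clock: 1.35
eef_pos: [447.9, 296.9, 319.8]
tcp_rot: [-3.141, 0.0, 1.855]
contact_force: [1.0, 0.7, 0.3]
opening: 1.004
grasp_force: 0.0
clock: 1.77
eef_pos: [558.8, 131.2, 319.7]
tcp_rot: [-3.141, -0.0, 1.855]
contact_force: [0.2, 0.8, 0.1]
opening: 1.002
grasp_force: 0.0
clock: 2.18
eef_pos: [602.2, 66.8, 319.4]
tcp_rot: [-3.14, -0.001, 1.854]
contact_force: [-0.3, 0.9, -0.4]
opening: 1.001
grasp_force: 0.0
[601.96036547  67.47678843 319.61533904] [-3.14069522e+00 -5.31437058e-04  1.85502266e+00]
```

View pics/w1.png

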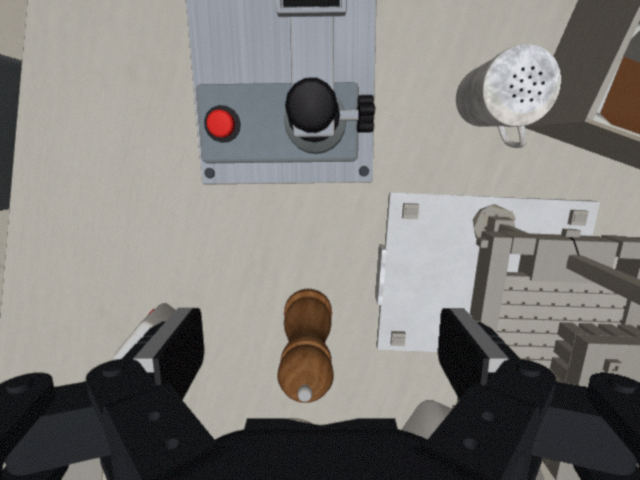

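The ledge is cut off at the top edge, (312,5). The knob is at (312,105) and the button at (220,124). I'll move +x and take two more views.

```bash
python3 steer.py '0 0 0 40 -5 0 1;0 0 0 40 -5 0 1;0 0 0 30 -5 0 1;0 0 0 0 0 0 1;0 0 0 0 0 0 1' | sed -n 2p
cat > shot.py <<'E'
import sys,cv2,pickle
from rig import r
n=sys.argv[1];p=r.camera_params('wrist');f=r.grab_frame('wrist');cv2.imwrite(f'pics/{n}.png',f[:,:,::-1]);pickle.dump(p,open(n+'.p','wb'))
E
python3 shot.py w2; python3 steer.py '0 0 0 0 -40 0 1;0 0 0 0 -40 0 1;0 0 0 0 -40 0 1;0 0 0 0 0 0 1;0 0 0 0 0 0 1' | sed -n 2p
python3 shot.py w3
python3 -c "
import cv2,numpy as np
a=cv2.imread('pics/w2.png')[0:300,160:460];b=cv2.imread('pics/w3.png')[0:300,220:580]
cv2.imwrite('pics/c2.png',cv2.resize(np.hstack([a,b]),None,fx=1.2,fy=1.2,interpolation=cv2.INTER_CUBIC))"
```

```text
eef_pos: [555.9, 170.7, 320.2]
eef_pos: [441.0, 133.8, 320.4]
```

View pics/c2.png

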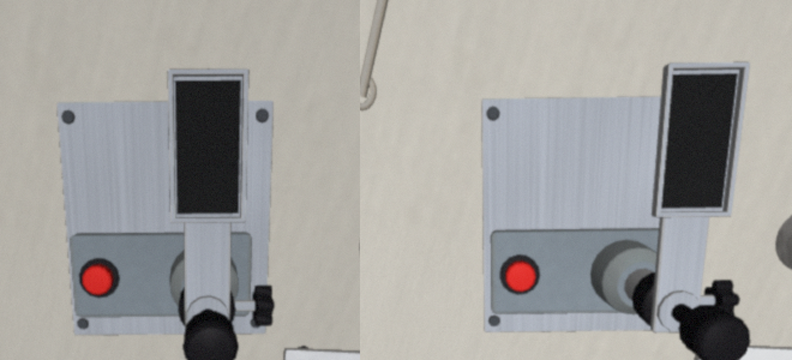

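Both views show the ledge's black floor (in c2 near (208,148) and (703,140)) and the button at (99,278) and (520,274).

```bash
cat > fit.py <<'E'
from h import *; import pickle
from rig import r
from scipy.optimize import least_squares
np.set_printoptions(precision=1,suppress=True)
def blobs(n):
    im=cv2.imread(f'pics/{n}.png'); f=im.astype(int)
    red=((f[...,2]>140)&(f[...,1]<90)).astype(np.uint8); blk=(f.max(2)<60).astype(np.uint8)
    def pick(m,amin,amax,rows):
        k,_,st,c=cv2.connectedComponentsWithStats(m)
        L,=[np.where(m*0+1)] if 0 else [0]
        return [(i,st[i],c[i]) for i in range(1,k) if amin<st[i,4]<amax and c[i,1]<rows], cv2.connectedComponents(m)[1]
    rb,_=pick(red,60,3000,480)
    bb,lab=pick(blk,1500,20000,230)
    out={'btn':max(rb,key=lambda a:a[1][4])[2]}
    if bb:
        i=max(bb,key=lambda a:a[1][4])[0]; m=(lab==i).astype(np.uint8)
        cn=max(cv2.findContours(m,0,1)[0],key=cv2.contourArea)
        out['box']=cv2.boxPoints(cv2.minAreaRect(cn)); M=cv2.moments(m,True); out['ledge']=np.array([M['m10'],M['m01']])/M['m00']
        _,out['quad']=cv2.minEnclosingTriangle(cn)[0],cv2.approxPolyDP(cn,8,True)[:,0]
    return out
B={n:(pickle.load(open(n+'.p','rb')),blobs(n)) for n in('w2','w3')}
for n in B: print(n,B[n][1]['btn'],B[n][1]['ledge'],B[n][1]['quad'].tolist())
T,S=r.camera_params('top'),r.camera_params('side')
print('btn',tri([(p,o['btn']) for p,o in B.values()]),tri([(p,o['btn']) for p,o in B.values()]+[(T,(305.9,271.2)),(S,(290,278))]))
print('ledge',tri([(p,o['ledge']) for p,o in B.values()]),tri([(p,o['ledge']) for p,o in B.values()]+[(T,(250,237.4))]))
w1=pickle.load(open('w1.p','rb'))
print('knobtop T', plane(T,(292.6,220.4),210))
for p,o in B.values():
    q=np.array([plane(p,c,149.5)[:2] for c in o['quad']]);print('q',q.tolist())
E
python3 fit.py
```

```text
w2 [240.4 233. ] [ 24.3 201.6] [[57, 138], [0, 137], [0, 281], [42, 263]]
w3 [353.5 230.1] [110.1 203.4] [[165, 141], [78, 138], [59, 290], [147, 240]]
btn [481.8 121.9  35.6] [482.2 120.   28.8]
ledge [ 161.7   39.5 -104.2] [474.2 210.8 430.2]
knobtop T [569.5 146.1 210. ]
q [[353.96182088106144, 183.64702693806862], [314.401247467272, 172.63294739777297], [323.4619205965486, 60.560951279773406], [353.838940045943, 85.16330279909883]]
q [[314.5359633464702, 167.43401551633167], [253.78551951326693, 151.91932025647736], [253.9704311263381, 30.159590764083134], [314.5501463755166, 90.62850397241225]]
```

```bash
python3 - <<'E'
s=open('fit.py').read()
i=s.index('    if bb:');j=s.index('    return out')
s=s.replace("max(bb,key=lambda a:a[1][4])[0]","lab[SEED[n][1],SEED[n][0]]").replace("np.set_printoptions","SEED={'w2':(333,123),'w3':(506,117)}\nnp.set_printoptions",1)
s=s.replace("_,out['quad']=cv2.minEnclosingTriangle(cn)[0],cv2","out['quad']=cv2")
open('fit.py','w').write(s)
E
python3 fit.py
```

```text
w2 [240.4 233. ] [332.7 121.4] [[307, 68], [308, 176], [357, 176], [359, 68]]
w3 [353.5 230.1] [501.6 116.2] [[532, 62], [481, 63], [473, 172], [520, 171]]
btn [481.8 121.9  35.6] [482.2 120.   28.8]
ledge [541.7 251.3 150.2] [542.  249.8 150.4]
knobtop T [569.5 146.1 210. ]
q [[514.3435340288355, 279.85016235403447], [535.3840603260346, 209.24365990086775], [570.1722484780153, 219.56693978905255], [548.8464030902396, 290.08746791412074]]
q [[548.1371310593809, 290.19174065546053], [514.5787170887724, 279.75505086940905], [537.0983869478827, 209.24459630503782], [570.1727189110329, 219.6314053863357]]
```

Ledge centre is (542.2, 249.7, about 150) and yaw is about 0.296. From this the button is predicted at (482.0, 121.6), and it was measured at (481.8, 121.9). Next I'll go to the timer.

```bash
python3 steer.py '0 0 0.124 0 0 0 1;0 0 0.124 0 0 0 1;0 0 0.124 0 0 0 1;0 0 0.124 0 0 0 1;0 0 0.124 0 0 0 1'|sed -n 2p;python3 steer.py '0 0 0.04 0 0 0 1;0 0 0 -34.5 12.5 6 1;0 0 0 -34.5 12.5 6 1;0 0 0 -34.5 12.5 6 1;0 0 0 -34.5 12.5 6 1'|sed -n 2p; python3 steer.py '0 0 0 -34.5 12.5 6 1;0 0 0 -34.5 12.5 6 1;0 0 0 -34.5 12.5 6 1;0 0 0 -34.5 12.5 6 1;0 0 0 -34.5 12.5 6 1'|sed -n 2p;python3 steer.py '0 0 0 0 0 0 1;0 0 0 0 0 0 1;0 0 0 0 0 0 1'|sed -n 2,3p
python3 shot.py w4; python3 steer.py '0 0 0 0 -35 0 1;0 0 0 0 -35 0 1;0 0 0 0 0 0 1;0 0 0 0 0 0 1;0 0 0 0 0 0 1' | sed -n 2p
python3 shot.py w5
python3 -c "
import cv2,numpy as np
a=cv2.imread('pics/w4.png')[0:320,150:490];b=cv2.imread('pics/w5.png')[0:320,150:490]
cv2.imwrite('pics/c3.png',cv2.resize(np.hstack([a,b]),None,fx=1.17,fy=1.17,interpolation=cv2.INTER_CUBIC))"
```

```text
eef_pos: [443.9, 134.8, 320.1]
eef_pos: [439.4, -13.7, 296.0]
eef_pos: [433.8, -198.4, 265.9]
eef_pos: [433.5, -196.0, 265.8]
tcp_rot: [-3.141, -0.0, 1.193]
eef_pos: [368.8, -169.3, 266.7]
```

View pics/c3.png

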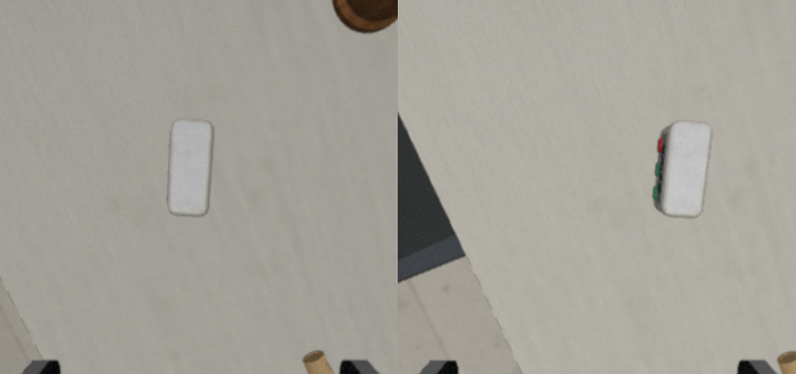

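The timer top shows at full-image pixels of about (313,143) in w4 and (397,145) in w5. Its coloured buttons are on the left side, towards the robot.

```bash
cat > ft.py <<'E'
from h import *; import pickle
from rig import r
np.set_printoptions(precision=2,suppress=True)
O=[]
for n,sd in(('w4',(313,143)),('w5',(397,145))):
    g=cv2.GaussianBlur(cv2.cvtColor(cv2.imread(f'pics/{n}.png'),6),(3,3),0)
    fl=float(np.median(g[60:280,200:470])); tv=float(np.median(g[sd[1]-10:sd[1]+10,sd[0]-5:sd[0]+5])); 
    m=(g>(fl+tv)/2).astype(np.uint8); m=cv2.morphologyEx(m,cv2.MORPH_OPEN,np.ones((3,3)))
    lab=cv2.connectedComponents(m)[1]; m=(lab==lab[sd[1],sd[0]]).astype(np.uint8)
    cn=max(cv2.findContours(m,0,1)[0],key=cv2.contourArea); re=cv2.minAreaRect(cn); p=pickle.load(open(n+'.p','rb'))
    bx=np.array([plane(p,c,62) for c in cv2.boxPoints(re)])[:,:2]
    e=np.diff(np.vstack([bx,bx[:1]]),axis=0); L=np.linalg.norm(e,axis=1); l=e[np.argmax(L)]; 
    print(n,fl,tv,re,'centre',bx.mean(0),'dims',L,'yaw',np.arctan2(-l[0]*np.sign(l[1]),abs(l[1])))
    O.append((p,re[0]))
print(tri(O)); s=r.sense(); print(s['eef_pos'],s['tcp_rot'])
E
python3 ft.py
```

```text
w4 159.0 178.0 ((311.84527587890625, 142.55848693847656), (30.406057357788086, 76.97075653076172), 2.4895529747009277) centre [ 451.82 -131.7 ] dims [59.92 23.93 59.95 25.12] yaw -0.41826854151191006
w5 173.0 193.0 ((397.1036376953125, 144.06707763671875), (30.037376403808594, 76.74991607666016), 6.340191841125488) centre [ 451.16 -131.57] dims [59.71 23.87 59.89 25.06] yaw -0.42919185653593545
[ 452.03 -131.05   58.91]
[ 368.98 -169.56  266.63] [3.14 0.   1.2 ]
```

```bash
python3 steer.py '0 0 0.05 0 0 0 1;0 0 0 13.7 11.9 29 1;0 0 0 13.7 11.9 29 1;0 0 0 13.7 11.9 29 1;0 0 0 13.7 11.9 29 1'|sed -n 2p;python3 steer.py '0 0 0 13.7 11.9 29 1;0 0 0 0 0 0 1;0 0 0 0 0 0 1;0 0 0 0 0 0 1'|sed -n 2,3p
python3 -c "
from h import *;from rig import r
s=r.sense();print(s['eef_pos'],s['tcp_rot'],tool(s,(451.6,-131.6,40)))"
```

```text
eef_pos: [435.8, -139.2, 148.9]
eef_pos: [450.6, -132.0, 121.3]
tcp_rot: [-3.141, 0.0, 1.146]
[ 450.59031136 -131.96311465  121.27687899] [-3.14127888e+00  1.49556791e-04  1.14558482e+00] [ 0.7594455   0.79549009 81.27652072]
```

```bash
python3 steer.py '0 0 0 0.4 0.4 27 1;0 0 0 0.4 0.4 27 1;0 0 0 0 0 17 1;0 0 0 0 0 10 1;0 0 0 0 0 0 1' 35;python3 steer.py '0 0 0 0 0 0 1;0 0 0 0 0 0 0.3;0 0 0 0 0 0 0.3;0 0 0 0 0 0 0.3;0 0 0 0 0 0 0.3';python3 steer.py '0 0 0 0 0 0 0.2;0 0 0 0 0 0 0.2;0 0 0 0 0 0 0.2;0 0 0 0 0 0 0.2;0 0 0 0 0 0 0.2'
```

```text
clock: 6.35
eef_pos: [450.8, -131.8, 39.8]
tcp_rot: [-3.141, 0.0, 1.144]
contact_force: [-1.0, -0.8, 0.5]
opening: 0.996
grasp_force: 0.0
clock: 6.77
eef_pos: [451.7, -131.7, 40.7]
tcp_rot: [3.14, -0.0, 1.145]
contact_force: [-0.6, 0.2, -0.5]
opening: 0.454
grasp_force: 0.0
clock: 7.18
eef_pos: [451.6, -131.7, 40.6]
tcp_rot: [3.141, -0.0, 1.145]
contact_force: [-1.5, -0.0, 7.8]
opening: 0.348
grasp_force: 34.5
```

```bash
python3 steer.py '0 0 0 0 0 -10 0.2;0 0 -0.12 0 0 -30 0.2;0 0 -0.12 0 0 -37 0.2;0 0 -0.12 0 0 -37 0.2;0 0 -0.12 0 0 -37 0.2'|sed -n 2,6p;python3 steer.py '0 0 -0.12 0 0 -37 0.2;0 0 -0.12 0 0 -37 0.2;0 0 0 15 9 0 0.2;0 0 0 30 18 0 0.2;0 0 0 30 18 0 0.2'|sed -n 2,6p;python3 steer.py '0 0 0 30 18 0 0.2;0 0 0 30 18 0 0.2;0 0 0 30 18 0 0.2;0 0 0 30 18 0 0.2;0 0 0 30 18 0 0.2'|sed -n 2p;python3 steer.py '0 0 0 30 18 0 0.2;0 0 0 30 18 0 0.2;0 0 0 15 9 0 0.2;0 0 0 0 0 0 0.2;0 0 0 0 0 0 0.2'|sed -n 2,6p
python3 - <<'E'
from h import *;from rig import r
s=r.sense();print(s['eef_pos'],s['tcp_rot'],tool(s,(542.2,249.7,200)))
import shot
E
true
```

```text
eef_pos: [450.5, -131.3, 193.2]
tcp_rot: [-3.141, -0.0, 1.631]
contact_force: [0.1, 0.1, -0.7]
opening: 0.346
grasp_force: 34.7
eef_pos: [472.6, -46.3, 266.7]
tcp_rot: [3.139, 0.001, 1.862]
contact_force: [-0.4, 0.2, -0.8]
opening: 0.345
grasp_force: 34.7
eef_pos: [514.9, 124.7, 265.7]
eef_pos: [536.1, 208.3, 265.2]
tcp_rot: [-3.141, 0.0, 1.867]
contact_force: [-1.2, 0.2, -0.3]
opening: 0.351
grasp_force: 34.7
[536.06226215 208.34355119 265.15195109] [-3.14094786e+00  2.64372920e-04  1.86674700e+00] [37.78564611 17.97448126 65.13038758]Traceback (most recent call last):
  File "<stdin>", line 3, in <module>
  File "shot.py", line 3, in <module>
    n=sys.argv[1];p=r.camera_params('wrist');f=r.grab_frame('wrist');cv2.imwrite(f'pics/{n}.png',f[:,:,::-1]);pickle.dump(p,open(n+'.p','wb'))
      ~~~~~~~~^^^
IndexError: list index out of range
```

```bash
python3 steer.py '0 0 0 18 9 10 0.2;0 0 0 19.8 9 20 0.2;0 0 0 0 0 20 0.2;0 0 0 0 0 0 0.2;0 0 0 0 0 0 0.2'|sed -n 2,6p;
python3 - <<'E'
from h import *;from rig import r
s=r.sense();print(s['eef_pos'],s['tcp_rot'],tool(s,(542.2,249.7,200)))
w=r.grab_frame('wrist');a=r.grab_frame('side');t=r.grab_frame('top')
A=cv2.resize(a[90:290,270:420],(450,600));B=cv2.resize(w[200:480,160:480],(342,300));C=cv2.resize(t[195:265,215:295],(342,300),interpolation=cv2.INTER_CUBIC)
cv2.imwrite('pics/c4.png',np.hstack([A,np.vstack([B,C])])[:,:,::-1])
E
```

```text
eef_pos: [541.8, 247.6, 214.5]
tcp_rot: [-3.139, 0.001, 1.864]
contact_force: [-0.1, 0.1, -0.8]
opening: 0.347
grasp_force: 34.7
[541.81691861 247.61470519 214.5200757 ] [-3.13864450e+00  7.97014905e-04  1.86426400e+00] [ 1.89689809  1.01272232 14.51564588]
```

View pics/c4.png

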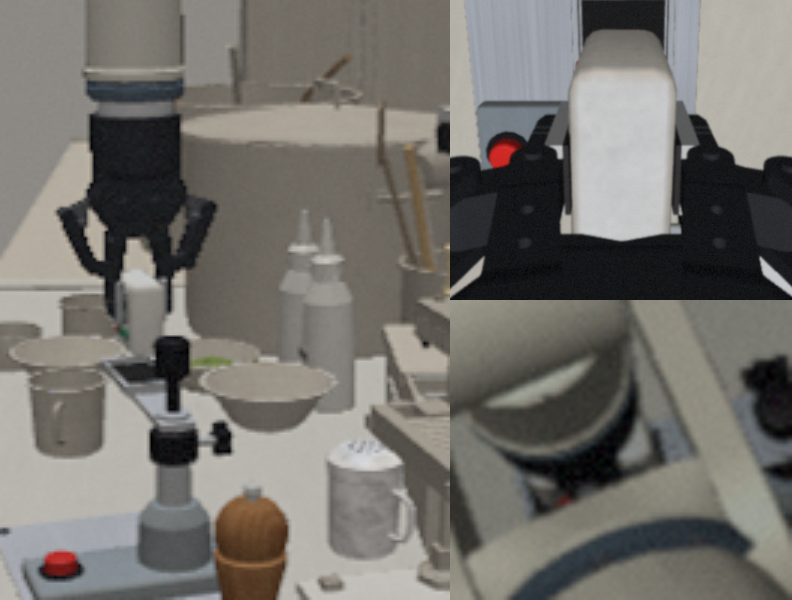

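The timer hangs straight, centred over the ledge's dark floor, with its display on the button side. I'll lower it.

```bash
python3 steer.py '0 0 0 1.5 0.8 8 0.2;0 0 0 0 0 6 0.2;0 0 0 0 0 4 0.2;0 0 0 0 0 0 0.2;0 0 0 0 0 0 0.2'|sed -n 2,4p;
python3 -c "
from h import *;from rig import r
s=r.sense();print(s['eef_pos'],s['tcp_rot'],tool(s,(542.2,249.7,190)))"
```

```text
eef_pos: [542.9, 250.7, 196.5]
tcp_rot: [-3.141, 0.0, 1.865]
contact_force: [0.4, 0.3, 0.3]
[542.89431575 250.65584578 196.54402911] [-3.14068060e+00  1.31690594e-04  1.86477110e+00] [-0.71279386 -0.93552514  6.544979  ]
```

```bash
python3 steer.py '0 0 0 -0.5 -0.6 2 0.2;0 0 0 0 0 2 0.2;0 0 0 0 0 1 0.2;0 0 0 0 0 0 0.2'|sed -n 2,4p; python3 steer.py '0 0 0 0 0 1 0.2;0 0 0 0 0 0.5 0.2;0 0 0 0 0 0 0.2'|sed -n 2,4p
```

```text
eef_pos: [542.6, 250.1, 191.7]
tcp_rot: [-3.141, 0.0, 1.865]
contact_force: [0.5, -0.6, -0.7]
eef_pos: [542.7, 250.1, 190.4]
tcp_rot: [-3.141, 0.0, 1.865]
contact_force: [0.1, -0.7, -1.1]
```

```bash
python3 steer.py '0 0 0 0 0 0.7 0.2;0 0 0 0 0 0.7 0.2;0 0 0 0 0 0 0.2'|sed -n 2,4p; python3 steer.py '0 0 0 0 0 0.7 0.2;0 0 0 0 0 0 0.2'|sed -n 2,4p
```

```text
eef_pos: [542.8, 250.2, 189.7]
tcp_rot: [3.141, -0.0, 1.865]
contact_force: [-1.9, -0.2, 4.9]
eef_pos: [542.8, 250.3, 189.6]
tcp_rot: [3.141, -0.0, 1.865]
contact_force: [-3.3, -1.0, 10.4]
```

It touched the floor at TCP 189.7, matching the expected 189.6, so it is inside the rim. Releasing now.

```bash
python3 steer.py '0 0 0 0 0 -0.7 0.4;0 0 0 0 0 0 0.45;0 0 0 0 0 0 0.6;0 0 0 0 0 0 0.8;0 0 0 0 0 0 1'|sed -n 2,6p; python3 steer.py '0 0 0 0 0 0 1;0 0 0 0 0 0 1;0 0 0 0 0 0 1;0 0 0 0 0 -20 1;0 0 0 0 0 -35 1'|sed -n 2,6p;  python3 steer.py '0 0 0 0 0 -35 1;0 0 0 -35 0 -20 1;0 0 0 -40 0 0 1;0 0 0 0 0 0 1;0 0 0 0 0 0 1'|sed -n 2,6p; python3 shot.py w6
python3 - <<'E'
from h import *;from rig import r
s=r.sense();print(s['eef_pos'],s['tcp_rot'])
w=r.grab_frame('wrist');a=r.grab_frame('side');
A=cv2.resize(a[160:300,290:400],(393,500),interpolation=cv2.INTER_CUBIC);B=cv2.resize(w[0:320,180:440],(406,500))
cv2.imwrite('pics/c5.png',np.hstack([A,B])[:,:,::-1])
E
```

```text
eef_pos: [542.7, 250.1, 188.9]
tcp_rot: [-3.141, 0.0, 1.865]
contact_force: [0.3, -0.0, -1.3]
opening: 0.859
grasp_force: 0.0
eef_pos: [540.5, 249.1, 240.9]
tcp_rot: [-3.134, 0.001, 1.865]
contact_force: [0.9, 0.1, -0.0]
opening: 1.003
grasp_force: 0.0
eef_pos: [564.9, 176.8, 299.4]
tcp_rot: [3.141, 0.0, 1.862]
contact_force: [0.1, 0.1, -0.4]
opening: 1.004
grasp_force: 0.0
[564.41825531 177.78613366 298.92430481] [-3.14132468e+00 -3.22955246e-04  1.86291391e+00]
```

View pics/c5.png

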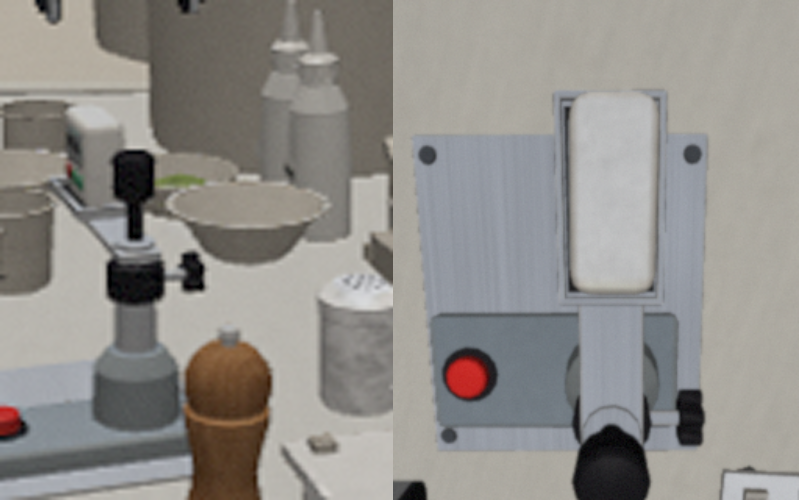

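The timer is seated inside the rim (at (612,190) in the crop) and upright. The gap to the display-side rim is visible. The button comes next.

```bash
python3 steer.py '0 0 0 -10 -32 0 0;0 0 0 -10 -32 0 0;0 0 0 -10 -31 0 0;0 0 0 0 0 36 0;0 0 0 0 0 36 0'|sed -n 2,4p; python3 steer.py '0 0 0 0 0 36 0;0 0 0 0 0 36 0;0 0 0 0 0 36 0;0 0 0 0 0 20 0;0 0 0 0 0 0 0'|sed -n 2,6p
python3 -c "
from h import *;from rig import r
s=r.sense();print(s['eef_pos'],s['tcp_rot'],tool(s,(481.9,121.7,57)))"
```

```text
eef_pos: [482.2, 122.7, 228.3]
tcp_rot: [3.136, 0.0, 1.865]
contact_force: [1.2, 1.3, -0.4]
eef_pos: [478.8, 122.3, 94.8]
tcp_rot: [-3.134, -0.001, 1.866]
contact_force: [-0.6, 0.2, -0.4]
opening: 0.002
grasp_force: 0.0
[478.79040391 122.31508697  94.82484642] [-3.13357362e+00 -5.44343445e-04  1.86616231e+00] [-1.51421286  3.0991104  37.80039154]
```

```bash
python3 steer.py '0 0 0 0 1 20 0;0 0 0 0 0 12 0;0 0 0 0 0 0 0;0 0 0 0 0 0 0'|sed -n 2,4p; python3 steer.py '0 0 0 0 0 4 0;0 0 0 0 0 4 0;0 0 0 0 0 3 0;0 0 0 0 0 2 0;0 0 0 0 0 0 0'|sed -n 2,4p;python3 steer.py '0 0 0 0 0 0 0;0 0 0 0 0 0 0;0 0 0 0 0 0 0;0 0 0 0 0 0 0;0 0 0 0 0 0 0'|sed -n 2,4p
```

```text
eef_pos: [483.3, 123.0, 67.7]
tcp_rot: [-3.141, -0.0, 1.866]
contact_force: [-0.2, -0.9, 1.1]
eef_pos: [482.9, 122.4, 54.0]
tcp_rot: [-3.141, -0.0, 1.865]
contact_force: [-1.1, -0.1, 2.1]
eef_pos: [483.2, 122.4, 54.1]
tcp_rot: [3.142, 0.0, 1.865]
contact_force: [-0.0, -0.5, 2.6]
```

Pressed about 3–4 mm with 2.6 N, so I'll go 4 mm further and hold.

```bash
python3 steer.py '0 0 0 0 0 2 0;0 0 0 0 0 2 0;0 0 0 0 0 0.5 0;0 0 0 0 0 0 0;0 0 0 0 0 0 0'|sed -n 2,4p;python3 steer.py '0 0 0 0 0 0 0;0 0 0 0 0 0 0;0 0 0 0 0 0 0;0 0 0 0 0 0 0;0 0 0 0 0 0 0'|sed -n 2,4p
python3 - <<'E'
from h import *;from rig import r
a=r.grab_frame('side');print(r.sense()['clock'])
cv2.imwrite('pics/c6.png',cv2.resize(a[150:300,270:400],(520,600),interpolation=cv2.INTER_CUBIC)[:,:,::-1])
E
```

```text
eef_pos: [482.7, 122.3, 49.4]
tcp_rot: [-3.14, -0.0, 1.865]
contact_force: [-4.1, -1.4, 4.1]
eef_pos: [483.3, 122.5, 49.6]
tcp_rot: [3.141, -0.0, 1.865]
contact_force: [-2.5, -0.5, 4.4]
15.1167
```

View pics/c6.png

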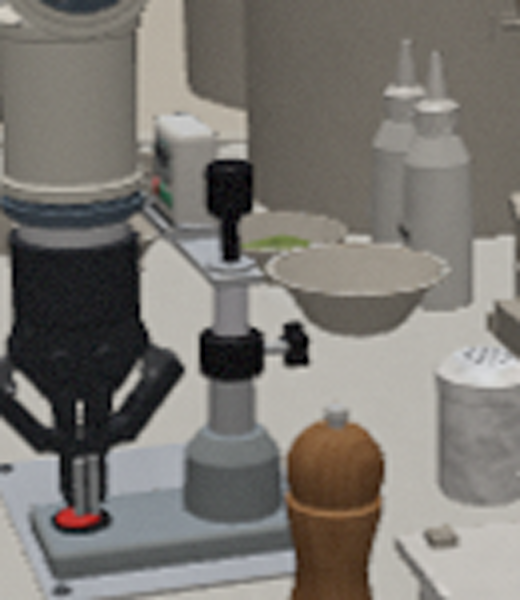

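The post has popped up to its first stop (knob at crop (230,188), raised about 13 px) with the timer still upright. Next I retreat and go over the knob.

```bash
python3 steer.py '0 0 0 0 0 -15 0;0 0 0 0 0 -38 0;0 0 0 0 0 -38 0;0 0 0 0 0 -38 0;0 0 0 0 0 -38 0'|sed -n 2p;python3 steer.py '0 0 0 0 0 -38 0;0 0 0 0 0 -38 1;0 0 0 0 0 -38 1;0 0 0 0 31 0 1;0 0 0 0 31 0 1'|sed -n 2p;python3 steer.py '0 0 0 0 31 0 1;0 0 0 0 0 0 1;0 0 0 0 0 0 1;0 0 0 0 0 0 1'|sed -n 2,5p
python3 -c "
from h import *;from rig import r
s=r.sense();print(s['eef_pos'],s['tcp_rot'],tool(s,(572.9,149.3,224)))"
```

```text
eef_pos: [483.7, 122.6, 218.6]
eef_pos: [544.7, 141.0, 334.8]
eef_pos: [571.8, 149.3, 330.1]
tcp_rot: [-3.141, -0.0, 1.865]
contact_force: [-0.7, -0.7, -0.3]
opening: 1.0
[571.8419003  149.29211695 330.07339758] [-3.14091998e+00 -2.74100673e-05  1.86483813e+00] [ -0.30202431   1.08632317 106.0726826 ]
```

```bash
python3 steer.py '0 0 0 -0.3 1 30 1;0 0 0 0 0 25 1;0 0 0 0 0 0 1;0 0 0 0 0 0 1'|sed -n 2,4p
python3 -c "
from h import *;from rig import r
s=r.sense();print(s['eef_pos'],tool(s,(572.9,149.3,223)));S=r.camera_params('side')
for z in(193,223):print(z,proj(S,(572.9,149.3,z)))"
```

```text
eef_pos: [571.9, 149.0, 275.1]
tcp_rot: [-3.139, -0.0, 1.865]
contact_force: [0.6, -0.2, 0.2]
[571.85614336 148.96382215 275.09230841] [1.50959116e-02 1.22959920e+00 5.20893377e+01]
193 [[327.05197395 208.44630795]]
223 [[326.92399344 195.98454406]]
```

The knob's height and position agree with the side view (327.5,197 seen, 327,196 predicted). I'll descend and grip.

```bash
python3 steer.py '0 0 0 0 1 22 1;0 0 0 0 0 20 1;0 0 0 0 0 10 1;0 0 0 0 0 0 1' 60|sed -n 2,4p;python3 steer.py '0 0 0 0 0 0 0.4;0 0 0 0 0 0 0.4;0 0 0 0 0 0 0.4;0 0 0 0 0 0 0.4;0 0 0 0 0 0 0.2'|sed -n 2,6p;python3 steer.py '0 0 0 0 0 0 0.1;0 0 0 0 0 0 0.1;0 0 0 0 0 0 0.1;0 0 0 0 0 0 0.1'|sed -n 2,6p
```

```text
eef_pos: [573.4, 149.4, 223.0]
tcp_rot: [-3.14, -0.0, 1.865]
contact_force: [-0.3, -0.8, -0.4]
eef_pos: [572.3, 149.1, 223.8]
tcp_rot: [-3.137, -0.0, 1.865]
contact_force: [4.2, 0.7, 4.3]
opening: 0.329
grasp_force: 58.7
eef_pos: [572.5, 149.1, 223.8]
tcp_rot: [-3.138, 0.0, 1.865]
contact_force: [-7.8, -2.3, 4.4]
opening: 0.33
grasp_force: 58.8
```

```bash
python3 steer.py '0 0 0 0 0 -2 0.1;0 0 0 0 0 -4 0.1;0 0 0 0 0 -5 0.1;0 0 0 0 0 -5 0.1;0 0 0 0 0 -5 0.1'|sed -n 2,6p;python3 steer.py '0 0 0 0 0 -5 0.1;0 0 0 0 0 -5 0.1;0 0 0 0 0 -5 0.1;0 0 0 0 0 -5 0.1;0 0 0 0 0 -5 0.1'|sed -n 2,6p;python3 steer.py '0 0 0 0 0 -5 0.1;0 0 0 0 0 -5 0.1;0 0 0 0 0 -4 0.1;0 0 0 0 0 -3 0.1;0 0 0 0 0 0 0.1'|sed -n 2,6p
```

```text
eef_pos: [572.4, 149.1, 243.9]
tcp_rot: [-3.137, -0.0, 1.865]
contact_force: [-6.3, -2.2, -6.5]
opening: 0.328
grasp_force: 59.5
eef_pos: [572.4, 149.1, 268.9]
tcp_rot: [-3.137, -0.0, 1.865]
contact_force: [-5.8, -3.2, -6.7]
opening: 0.327
grasp_force: 59.5
eef_pos: [572.5, 149.2, 286.6]
tcp_rot: [-3.138, 0.0, 1.865]
contact_force: [-8.7, -2.2, -2.1]
opening: 0.325
grasp_force: 59.9
```

```bash
python3 steer.py '0 0 0 0 0 -2 0.1;0 0 0 0 0 -2 0.1;0 0 0 0 0 -1.5 0.1;0 0 0 0 0 0 0.1'|sed -n 2,4p;python3 steer.py '0 0 0 0 0 -1 0.1;0 0 0 0 0 -1 0.1;0 0 0 0 0 0 0.1'|sed -n 2,4p;python3 steer.py '0 0 0 0 0 -0.7 0.1;0 0 0 0 0 0 0.1'|sed -n 2,4p
```

```text
eef_pos: [572.5, 149.1, 291.8]
tcp_rot: [-3.137, 0.0, 1.865]
contact_force: [-7.1, -2.4, -2.7]
eef_pos: [572.5, 149.1, 293.7]
tcp_rot: [-3.137, -0.0, 1.865]
contact_force: [-8.3, -3.0, -2.7]
eef_pos: [572.5, 149.1, 294.3]
tcp_rot: [-3.137, -0.0, 1.865]
contact_force: [-7.9, -2.1, -2.5]
```

```bash
python3 steer.py '0 0 0 0 0 -0.7 0.1;0 0 0 0 0 0 0.1'|sed -n 2,4p;python3 steer.py '0 0 0 0 0 -0.7 0.1;0 0 0 0 0 0 0.1'|sed -n 2,4p
```

```text
eef_pos: [572.5, 149.1, 295.0]
tcp_rot: [-3.137, -0.0, 1.865]
contact_force: [-7.9, -3.1, -2.3]
eef_pos: [572.5, 149.1, 295.6]
tcp_rot: [-3.137, -0.0, 1.865]
contact_force: [-7.0, -2.9, -3.0]
```

```bash
for i in 1; do python3 steer.py '0 0 0 0 0 -0.8 0.1;0 0 0 0 0 0 0.1'|sed -n '2p;4p';python3 steer.py '0 0 0 0 0 -0.8 0.1;0 0 0 0 0 0 0.1'|sed -n '2p;4p'; done
python3 - <<'E'
from h import *;from rig import r
s=r.sense();a=r.grab_frame('side');w=r.grab_frame('wrist');print(s['clock'],s['eef_pos'])
A=cv2.resize(a[100:280,270:400],(433,600),interpolation=cv2.INTER_CUBIC);B=cv2.resize(w[0:480,140:440],(367,587));B=cv2.copyMakeBorder(B,0,13,0,0,0)
cv2.imwrite('pics/c7.png',np.hstack([A,B])[:,:,::-1])
E
```

```text
eef_pos: [572.4, 149.1, 295.7]
contact_force: [-6.0, -2.2, -9.1]
eef_pos: [572.4, 149.1, 295.8]
contact_force: [-5.0, -1.7, -16.7]
20.3667 [572.41388392 149.11626216 295.77596302]
```

View pics/c7.png

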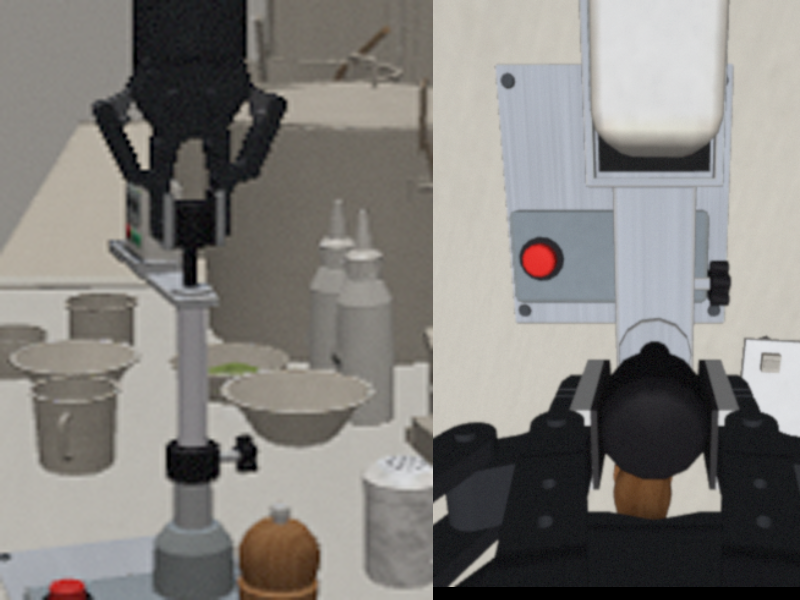

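The post stands firmly at its end stop: height held at 295.8 mm while the pull rose to 17 N. The knob is held and the timer is upright in the ledge, with its display on the button side. Handing in.

```bash
python3 -c "
from rig import r
s=r.sense();print(s['clock'],s['contact_force'],s['grasp_force']);print(r.sign_off())"
```

```text
20.4667 [ -4.3581949   -1.99022575 -17.28427152] 60.800578590715304
the job is handed in; nothing more can be done
None
```

The timer is standing in the ledge with its display on the button side, and the arm is holding the post by its knob at the second stop; I handed the job in at about 20.5 s.

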